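# Drive a taper-shank lathe centre into its split sleeve and rack the pair

## Robot

A 6-joint arm with a two-finger parallel gripper is mounted at the origin on the work surface. World frame = base frame: x ahead of the robot, y to its left, z up, the work surface at z = 0. Lengths are in m, angles in rad, forces in N, time in s.
With the tool pointing down it reaches from about 0.375 to 0.9 m from the base axis. Payload 3.1 kg.
Tool frame: the origin (TCP) lies at the very end of the fingers, on their centre line; the grasp point (between the pads) lies 19 mm behind it; z points along the fingers, y is the direction in which the jaws open and shut (so a half turn about z gives the same grasp; the last joint's range is limited). The gripper opens to 85 mm and grips with 20 to 120 N. Pads are 22 mm wide; open, the fingers measure 114 mm over their backs; the gripper's body (76 mm by 85 mm) begins 54 mm behind the grasp point. The pads swing forward as they close: fully open they stand 13 mm farther back than shut.
Start: joints at [-1.466, 0.527, 1.433, -0, 1.181, -0.178], TCP at [0.175, -0.6, 0.231] pointing down, gripper open.
Joint ranges: [-3.08, 3.08], [-0.75, 2.2], [0.22, 2.44], [-1.43, 4.57], [0, 2.65], [-2.85, 2.85]. Speed limits (rad/s): [2.79, 2.79, 3.14, 3.14, 3.14, 3.14].

## Interface

Orientations are given as a unit quaternion [x, y, z, w].
In Python, from station import manip gives the robot as it stands.
- The arm moves only by the tool send_rows, never from a script. Its argument "motion" is a list of rows, each an object with "gripper": the finger opening in mm, from 0 to 85.4; "travel": the shift along the tool's x, y, z in mm, a list of three; "rotation": the turn, a rotation vector about the tool's x, y, z in degrees, a list of three. In form: [{"gripper": gripper, "travel": [x, y, z], "rotation": [ax, ay, az]}, ...]. A call has 1 to 12 rows; each row shifts and turns the commanded pose from where the row before left it, along the tool's axes as they then stand; what a row does not reach is not made up. A row lasts 1/12 s, in which the tool goes at most 41.7 mm and 7.16 degrees, less where a joint would pass 70% of its speed; a pose out of reach is approached as far as the arm can. A call is refused whole if a number of a shift passes 41.7 or a number of a turn 7.16, either way. A call with a gripper value outside its range is refused whole. The fingers move at their own pace and stop on an object; "newtons" is the grip in N (left out, the last holds). Time passes only in rows, so rows that do not move let the fingers close. It gives the time, the measured TCP pose, the force and the opening at its end, in the units of the state.
- manip.sense(): the state, without advancing time (a new reading comes with each control period).
- manip.snapshot(name): name is "scene" or "top" or "wrist"; returns the picture (384x512x3 uint8, red, green, blue); there is no depth.
- manip.calibration(name): a dict with "fx", "fy", "cx", "cy" (pixels), "cam_to_world" (4x4, takes a point from camera to world coordinates). Camera axes: x right, y down, z forward; pixel columns grow to the right and rows downward; lengths in m; the calibration is good to about 2 mm. A picture is of the moment at which its call begins: read the wrist's pose just before it. calibration takes no time and is no camera call; for the wrist camera it gives the pose at the moment of the call.
- manip.sign_off(): hands the job in, once; it reports no verdict.
The state is a dict: "t": time; "q": joint angles; "qd": joint speeds; "tau": joint torques, N m; "tcp_pos": TCP position; "tool_rot": TCP orientation; "force": force on the tool from outside, world axes, zero at the start; "ft_torque": the same for the moment, N m; "finger_gap": opening from 0.0 (shut) to 1.0 (fully open).
Only numpy, scipy, OpenCV 4.12 (cv2) and the standard library are available. Lean on these libraries where they do the work, as an engineer would, in place of code of your own. Each camera call takes 0.05 s, during which the arm holds its last target. There are 200 camera calls.

## Task

Take the round-headed lathe centre out of the wooden stand and push its tapered shank firmly down into the split sleeve standing in the aluminium block, feeling the force so that it wedges tight but is never rammed. Then lift the pair by the centre's head alone, so that only the friction of the taper carries the sleeve, let it hang clear for a second, and stand it upright in the empty steel cup and let go. Keep the hand off the sleeve and leave everything else as it is.

Things in the scene. Friction and masses are not known exactly. Their poses are not given: they have to be found in the camera images.
- centre_grip (a point): The lathe centre, bright steel, 0.3 kg: a ROUND head 34 mm in diameter and 48 mm tall, a blunt cone point 14 mm tall on top, a tapered shank below. This point is on its axis half-way up the head: 24 mm above the head's underside, 88 mm above the shank's tip. z points up along the axis. It starts upright in either hole of the stand, the head's underside resting on the stand's top.
- centre_tip (a point): The tip of the centre's shank, on the axis. The shank is 64 mm long, 14 mm in diameter here and 27 mm just under the head. It hangs in the stand's hole with about 1.5 mm play, so lift it straight up by 70 mm to clear the stand, by 120 mm to clear the plug beside it.
- plug_grip (a point): A bystander in the stand's other hole, 90 mm from the centre: a dark steel plug with a SQUARE head 34 x 34 x 48 mm and a straight shank. This point is at the middle of its head. It does not belong in the sleeve: leave it. Its top is 48 mm above the top of the stand, so carry nothing low over it.
- stand: Fixed wooden stand, a block 75 x 170 x 80 mm, origin at the middle of its underside, its two holes 45 mm either side of the middle along its y axis.
- sleeve_mouth (a point): Middle of the upper rim of the split taper sleeve: dark steel, round, 48 mm in diameter, 70 mm tall, four bright springy segments inside; z is its axis (up). It stands loose in the aluminium block with 2.5 mm play to each side and shifts there to centre itself on the shank. The tapered opening matches the shank: its tip has 3 mm room to each side on entering.
- sleeve: The same sleeve, 0.57 to 0.65 kg, origin at the middle of its underside. The shank binds once its tip is 31 to 54 mm below the rim: how deep cannot be seen. From there the push grows by some 3 N per mm. Friction then holds about 60 % of the push: after less than 10 N the sleeve may drop off, 14 to 18 N is right, over 22 N risks spoiling it. The head never reaches the rim.
- block: Fixed aluminium block 100 x 100 x 30 mm in which the sleeve stands at the start; origin at the middle of its underside. Its round recess, 53 mm wide, is 18 mm deep (floor 12 mm above the bench): lift the sleeve at least 30 mm to be clear.
- cup_floor (a point): The empty steel cup: a fixed square steel block 85 x 85 x 30 mm with a round recess 57 mm wide and 18 mm deep. This point is the middle of the recess floor, 12 mm above the bench. The sleeve's foot has 4.5 mm play to each side in it.
- spare: Bystander: another sleeve, 48 mm in diameter and 70 mm tall, without segments, standing in a second cup just like the empty one, 100 mm or more from it; its rim is 82 mm above the bench: carry things over it higher than that. Origin at the middle of its underside. Which cup lies where changes.
- magbase: Bystander: black magnetic base 55 x 50 x 50 mm with a steel post on top, 120 mm tall in all. Origin at the middle of its underside.
- indicator: Bystander: chrome dial indicator lying face up, 56 mm in diameter, 18 mm thick, with a stem. Origin at the middle of its underside.
- tapwrench: Bystander: steel tap wrench lying flat, 186 mm long along its x axis, 14 mm tall. Origin at the middle of its underside.
- pad0: Bystander: white nylon soft-jaw pad, 30 x 80 x 16 mm. Origin at the middle of its underside.
- pad1: Bystander: the other white nylon soft-jaw pad, same size and origin.
Things that resemble listed ones, but are neither listed nor needed, are in the scene too. Leave any pink look-alike of the part that bears cup_floor alone.

How it is judged:
By the outcome, as a careful person would: the job done as asked, in the order asked, and still so for the second after the job is handed in, with the robot touching nothing.
It also fails if it takes over 54 s, if anything falls off the work surface, if the arm or the gripper's body presses on something with over 40 N, if the wrist force passes 120 N, or if a joint passes its speed limit or range.

## Working session

There is one attempt and no reset: what is moved stays moved. The work goes in short steps, Python scripts to look and compute and a tool call to move; the robot and the scene stay as the last step left them, time stands still between calls to the robot, and variables do not carry over. Pictures are saved under pics/ and viewed, about 8 in all and at most 12, crops included, and the job is handed in when it is done.

Besides the shell and the picture viewer there is one more tool, called after ">>>" as name(argument=value, ...) on one line, values as JSON. send_rows: Moves the arm, as the interface text tells. Its arguments: {"type":"object","properties":{"motion":{"type":"array","items":{"type":"object","properties":{"gripper":{"type":"number"},"travel":{"type":"array","items":{"type":"number"}},"rotation":{"type":"array","items":{"type":"number"}}}}},"newtons":{"type":"number"}},"required":["motion"]}

```bash
mkdir -p pics; ls; cat > h.py <<'E'
import numpy as np, cv2
from station import manip
from scipy.spatial.transform import Rotation as R
def snap(n,f):
    c=manip.calibration(n); im=manip.snapshot(n); cv2.imwrite('pics/'+f+'.png',cv2.cvtColor(im,cv2.COLOR_RGB2BGR)); np.savez('pics/'+f,im=im,T=np.array(c['cam_to_world']),k=[c['fx'],c['fy'],c['cx'],c['cy']]); return im
def ray(f,u,v):
    d=np.load('pics/'+f+'.npz');k=d['k'];T=d['T'];r=T[:3,:3]@np.array([(u-k[2])/k[0],(v-k[3])/k[1],1]);return T[:3,3],r/np.linalg.norm(r)
def plane(f,u,v,z):
    o,r=ray(f,u,v);return o+r*(z-o[2])/r[2]
def tri(*obs):
    A=np.zeros((3,3));b=np.zeros(3);L=[]
    for f,u,v in obs:
        o,r=ray(f,u,v);P=np.eye(3)-np.outer(r,r);A+=P;b+=P@o;L.append((o,P))
    x=np.linalg.solve(A,b);return x,[float(np.linalg.norm(P@(x-o))) for o,P in L]
def proj(f,p):
    d=np.load('pics/'+f+'.npz');k=d['k'];q=np.linalg.inv(d['T'])@np.append(p,1);return k[0]*q[0]/q[2]+k[2],k[1]*q[1]/q[2]+k[3]
E
python3 - <<'E'
from h import *
s=manip.sense();print(s)
a=snap('scene','s0');b=snap('top','t0')
for f in('s0','t0'):
    d=np.load(f'pics/{f}.npz');print(d['k'],d['T'].round(3))
E
```

```text
pics
{'t': 0.0, 'q': array([-1.46550746e+00,  5.28433343e-01,  1.43387791e+00, -4.42193760e-06,
        1.18138487e+00, -1.78513027e-01]), 'qd': array([ 0.00030001,  0.00226919,  0.00036986, -0.00109997, -0.00222632,
       -0.00119921]), 'tau': array([ 2.68511103e-04, -4.42349696e+01, -1.78027314e+01, -1.97132949e-04,
        8.37496365e-03, -1.98491148e-05]), 'tcp_pos': array([ 0.17494949, -0.59928836,  0.23036153]), 'tool_rot': array([ 9.89948277e-01,  1.41425962e-01,  3.64543520e-05, -1.05110313e-03]), 'force': array([-0.06784318, -0.78446841, -0.2011558 ]), 'ft_torque': array([-0.02617609, -0.01317679, -0.01460114]), 'finger_gap': 1.0026673353417839}
[358.95952405 358.95952405 262.26685733 192.54691814] [[ 0.788  0.531 -0.311  0.925]
 [ 0.615 -0.684  0.393 -0.409]
 [-0.004 -0.501 -0.866  1.086]
 [ 0.     0.     0.     1.   ]]
[405.51865566 405.51865566 261.878239   190.1604014 ] [[ 0.025 -0.985  0.171  0.397]
 [-1.    -0.025  0.003  0.064]
 [ 0.002 -0.171 -0.985  1.103]
 [ 0.     0.     0.     1.   ]]
```

View pics/t0.png

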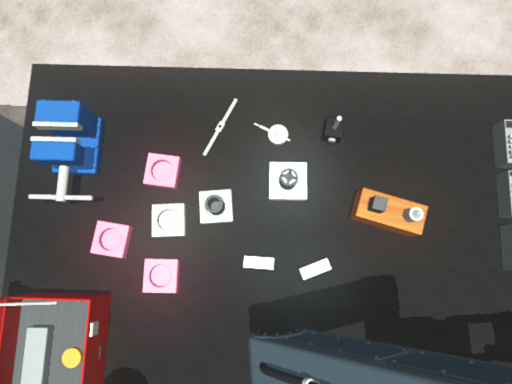

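View pics/s0.png

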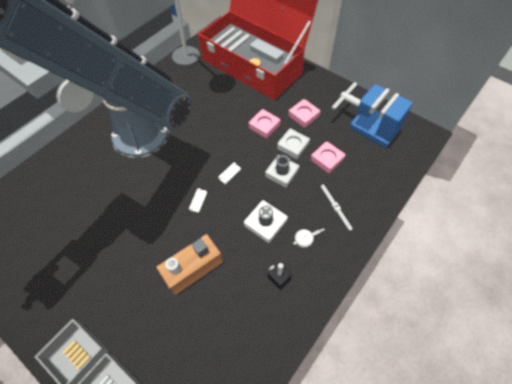

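Top view: orange stand (390,212) with a bright round head (416,214) and dark square head (379,204). The block with the segmented sleeve is at (288,180), a spare without segments is at (215,205), the empty grey cup is at (168,220), and there are three pink look-alikes. An enlarged crop will confirm these.

```bash
python3 - <<'E'
from h import *
t=cv2.imread('pics/t0.png');s=cv2.imread('pics/s0.png')
def c(im,u,v,w=40,h=30): return cv2.resize(im[v-h:v+h,u-w:u+w],(400,300),interpolation=cv2.INTER_CUBIC)
def c2(im,u,v): return c(im,u,v)
m=np.vstack([np.hstack([c(t,392,212),c(s,190,262)]),np.hstack([c(t,192,212,48,36),c(s,286,155,48,36)])])
cv2.imwrite('pics/c1.png',m)
m=np.hstack([c(t,288,180,32,24),c(s,266,220,32,24)])
cv2.imwrite('pics/c2.png',m)
E
```

```text
(no output)
```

View pics/c1.png

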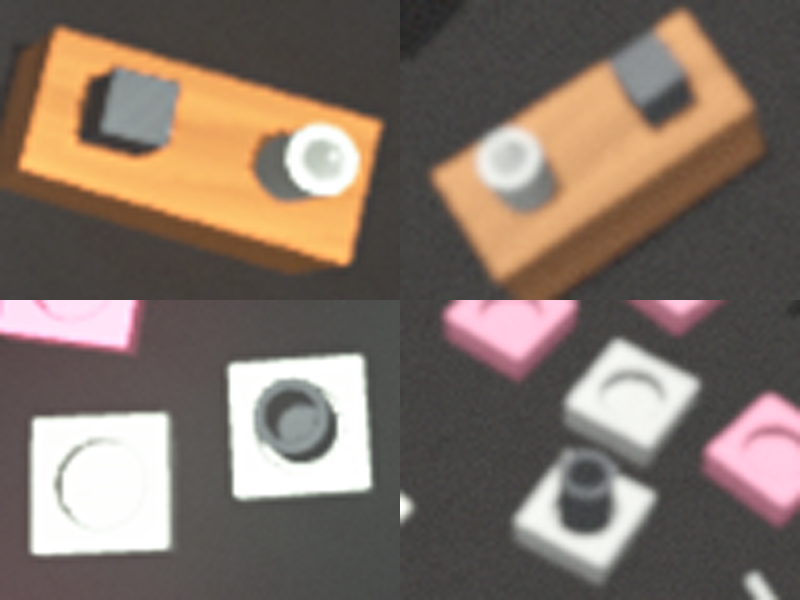

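View pics/c2.png

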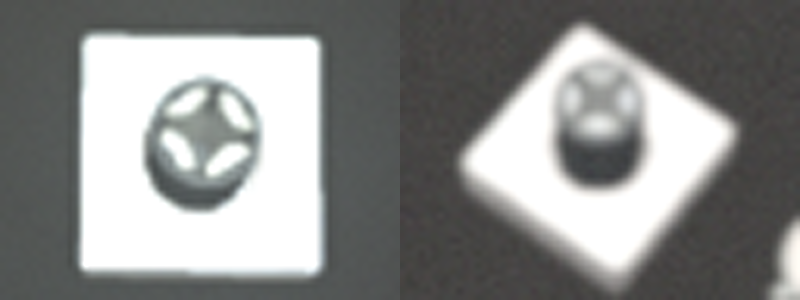

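The crops confirm it. The bright round centre is on the stand's right in the top view. The four-segment sleeve is in the square aluminium block, the spare is hollow, and the empty cup is grey-white. Next come two-view estimates.

```bash
python3 - <<'E'
from h import *
def P(n,a,b):
    x,e=tri(('t0',)+a,('s0',)+b);print(n,(x*1000).round(1),np.round(np.array(e)*1000,1))
P('head top rim',(352+322/5,182+160/5),(150+110/5,232+160/5))
P('sleeve rim',(256+209/6.25,156+130/6.25),(234+200/6.25,196+98/6.25))
P('plug top',(352+140/5,182+107/5),(150+248/5,232+62/5))
# cup: 400/96=4.167
k=400/96
P('cup recess rim',(144+102/k,176+185/k),(238+233/k,119+100/k))
P('spare rim',(144+295/k,176+112/k),(238+187/k,119+166/k))
# block corners top at z=.03
print('block',[plane('t0',256+u/6.25,156+v/6.25,.03).round(4) for u,v in((82,36),(320,38),(322,274),(82,272))])
print('cup',[plane('t0',144+u/k,176+v/k,.03).round(4) for u,v in((32,116),(168,113),(170,249),(32,253))])
print('stand',[plane('t0',352+u/5,182+v/5,.08).round(4) for u,v in((56,27),(383,121),(350,266),(20,170))])
c=manip.calibration('wrist');T=np.array(c['cam_to_world']);s=manip.sense()
Rt=R.from_quat(s['tool_rot']).as_matrix();print('cam in tool',Rt.T@(T[:3,3]-s['tcp_pos']),(Rt.T@T[:3,:3]).round(3),c['fx'])
print(Rt.round(3))
E
```

```text
head top rim [ 519.8 -308.6  121.7] [2.4 2.4]
sleeve rim [613.6  -1.4  78.5] [2.6 2.6]
plug top [ 542.9 -219.4  126.5] [2.3 2.3]
cup recess rim [499.4 318.8  11.4] [2.7 2.7]
spare rim [539.7 187.   90.3] [3.2 3.2]
block [array([0.6623, 0.0493, 0.03  ]), array([ 0.6641, -0.0542,  0.03  ]), array([ 0.5603, -0.0557,  0.03  ]), array([0.5586, 0.047 , 0.03  ])]
cup [array([0.5389, 0.3601, 0.03  ]), array([0.5431, 0.2732, 0.03  ]), array([0.4565, 0.2669, 0.03  ]), array([0.4518, 0.3539, 0.03  ])]
stand [array([ 0.5886, -0.1927,  0.08  ]), array([ 0.5442, -0.3583,  0.08  ]), array([ 0.4702, -0.3384,  0.08  ]), array([ 0.5145, -0.1731,  0.08  ])]
cam in tool [ 0.07908434 -0.00027677 -0.14240413] [[ 0.001 -0.95  -0.312]
 [ 1.     0.001  0.   ]
 [ 0.    -0.312  0.95 ]] 324.23721085392594
[[ 0.96   0.28  -0.   ]
 [ 0.28  -0.96   0.002]
 [ 0.    -0.002 -1.   ]]
```

>>> send_rows(motion=[{"gripper":85,"travel":[0,0,0],"rotation":[0,0,-6.5]},{"gripper":85,"travel":[0,0,0],"rotation":[0,0,-6.5]},{"gripper":85,"travel":[0,0,0],"rotation":[0,0,-6.5]},{"gripper":85,"travel":[0,0,0],"rotation":[0,0,-6.5]},{"gripper":85,"travel":[0,0,0],"rotation":[0,0,-6.5]},{"gripper":85,"travel":[0,0,0],"rotation":[0,0,-6.5]},{"gripper":85,"travel":[0,0,0],"rotation":[0,0,-6.5]},{"gripper":85,"travel":[0,0,0],"rotation":[0,0,-6.5]},{"gripper":85,"travel":[0,0,0],"rotation":[0,0,-6.5]},{"gripper":85,"travel":[0,0,0],"rotation":[0,0,0]}])

```text
t: 0.93
tcp_pos: [0.175, -0.5996, 0.2307]
tool_rot: [0.794, 0.608, 0.0, -0.001]
force: [-0.9, 0.9, 0.2]
finger_gap: 0.995
```

>>> send_rows(motion=[{"gripper":85,"travel":[28,19,0],"rotation":[0,0,0]},{"gripper":85,"travel":[31,22,0],"rotation":[0,0,0]},{"gripper":85,"travel":[31,22,0],"rotation":[0,0,0]},{"gripper":85,"travel":[31,22,0],"rotation":[0,0,0]},{"gripper":85,"travel":[31,22,0],"rotation":[0,0,0]},{"gripper":85,"travel":[31,22,0],"rotation":[0,0,0]},{"gripper":85,"travel":[31,22,0],"rotation":[0,0,0]},{"gripper":85,"travel":[31,22,0],"rotation":[0,0,0]},{"gripper":85,"travel":[31,22,0],"rotation":[0,0,0]},{"gripper":85,"travel":[31,22,0],"rotation":[0,0,0]},{"gripper":85,"travel":[31,22,0],"rotation":[0,0,0]},{"gripper":85,"travel":[31,19,0],"rotation":[0,0,0]}])

```text
t: 1.93
tcp_pos: [0.5225, -0.3104, 0.2311]
tool_rot: [0.796, 0.606, 0.0, 0.0]
force: [-0.6, -0.8, 0.3]
finger_gap: 0.998
```

>>> send_rows(motion=[{"gripper":85,"travel":[0,0,0],"rotation":[0,0,0]},{"gripper":85,"travel":[0,0,0],"rotation":[0,0,0]},{"gripper":85,"travel":[0,0,0],"rotation":[0,0,0]}])

```text
t: 2.18
tcp_pos: [0.5206, -0.3116, 0.2309]
tool_rot: [0.795, 0.607, -0.0, -0.0]
force: [-0.3, -0.5, -0.3]
finger_gap: 0.994
```

```bash
python3 - <<'E'
from h import *
s=manip.sense();print(s['t'],s['tcp_pos'],R.from_quat(s['tool_rot']).as_matrix().round(4))
snap('wrist','w1')
E
```

```text
2.1833 [ 0.52060317 -0.31162866  0.23094632] [[ 2.637e-01  9.646e-01 -1.000e-03]
 [ 9.646e-01 -2.637e-01  1.000e-04]
 [-2.000e-04 -1.000e-03 -1.000e+00]]
```

View pics/w1.png

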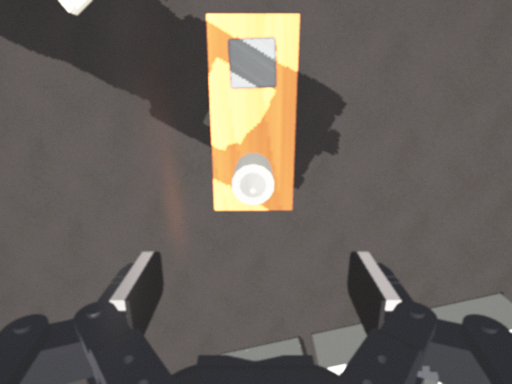

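Wrist view: the round head's rim is at (253,185) and the square plug at (253,62). A second view 40 mm on will give the height.

>>> send_rows(motion=[{"gripper":85,"travel":[-20,0,0],"rotation":[0,0,0]},{"gripper":85,"travel":[-30,0,0],"rotation":[0,0,0]},{"gripper":85,"travel":[0,0,0],"rotation":[0,0,0]},{"gripper":85,"travel":[0,0,0],"rotation":[0,0,0]},{"gripper":85,"travel":[0,0,0],"rotation":[0,0,0]}])

```text
t: 2.65
tcp_pos: [0.5066, -0.3607, 0.2311]
tool_rot: [0.796, 0.606, 0.0, -0.001]
force: [0.1, -0.3, 0.6]
finger_gap: 0.996
```

```bash
cat >> h.py <<'E'
def blobs(f,mask,box,mn=80):
    m=np.zeros_like(mask);u0,v0,u1,v1=box;m[v0:v1,u0:u1]=mask[v0:v1,u0:u1]
    cs,_=cv2.findContours(m,cv2.RETR_EXTERNAL,cv2.CHAIN_APPROX_NONE)
    return [(cv2.fitEllipse(cv2.convexHull(c)),cv2.contourArea(c)) for c in cs if cv2.contourArea(c)>mn]
E
python3 - <<'E'
from h import *
s=manip.sense();print(s['tcp_pos'])
snap('wrist','w2')
for f,b in(('w1',(210,140,300,215)),('w2',(200,60,310,215))):
    im=np.load(f'pics/{f}.npz')['im'];h=cv2.cvtColor(im,cv2.COLOR_RGB2HSV)
    for S,V in((40,190),(40,215)):
        m=((h[...,1]<S)&(h[...,2]>V)).astype(np.uint8)
        print(f,S,V,[(np.round(e[0],1),np.round(e[1],1),a) for e,a in blobs(f,m,b)])
E
```

```text
[ 0.50659452 -0.36066717  0.23105865]
w1 40 190 [(array([252.5, 179.7]), array([42.2, 51.4]), 1565.0)]
w1 40 215 [(array([252.4, 183.9]), array([41. , 42.7]), 1324.0)]
w2 40 190 [(array([252.4, 118.4]), array([45.3, 46.8]), 1595.5)]
w2 40 215 [(array([252.4, 118.4]), array([45.3, 46.8]), 1593.5)]
```

```bash
python3 - <<'E'
from h import *
print(tri(('w1',252.5,184.2),('w2',252.4,118.4)), tri(('w1',252.5,184.2),('w2',252.4,119.4)))
print(plane('w1',252.5,184.2,.128),plane('w2',252.4,118.4,.128))
a=cv2.imread('pics/w1.png')[150:225,200:300];b=cv2.imread('pics/w2.png')[85:160,200:300]
cv2.imwrite('pics/c3.png',np.hstack([cv2.resize(x,(400,300),interpolation=cv2.INTER_CUBIC) for x in(a,b)]))
E
```

```text
(array([ 0.51887173, -0.30605407,  0.12867559]), [0.0002346925213093941, 0.00023469252130951712]) (array([ 0.51855507, -0.30708509,  0.12515131]), [0.00023620488148688373, 0.00023620488148682315])
[ 0.51903792 -0.30631288  0.128     ] [ 0.518622   -0.30605388  0.128     ]
```

View pics/c3.png

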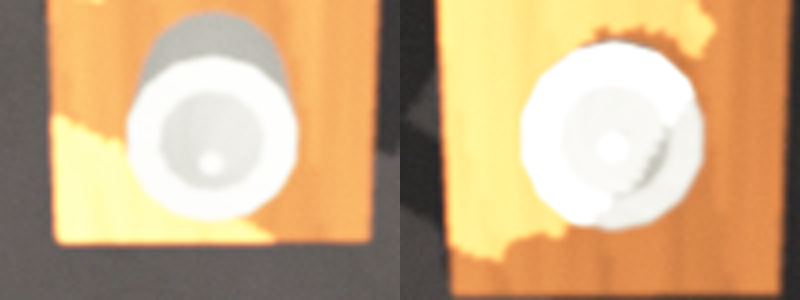

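The head's rim triangulates to z = 128.7 mm, which matches the text's 128. The axis is at (518.8, -306.2) in both views. Moving above it, then down.

>>> send_rows(motion=[{"gripper":85,"travel":[28,-1.3,0],"rotation":[0,0,0]},{"gripper":85,"travel":[28,-1.3,0],"rotation":[0,0,0]},{"gripper":85,"travel":[0,0,0],"rotation":[0,0,0]},{"gripper":85,"travel":[0,0,0],"rotation":[0,0,0]},{"gripper":85,"travel":[0,0,20],"rotation":[0,0,0]},{"gripper":85,"travel":[0,0,25],"rotation":[0,0,0]},{"gripper":85,"travel":[0,0,25],"rotation":[0,0,0]},{"gripper":85,"travel":[0,0,25],"rotation":[0,0,0]},{"gripper":85,"travel":[0,0,25],"rotation":[0,0,0]},{"gripper":85,"travel":[0,0,24],"rotation":[0,0,0]},{"gripper":85,"travel":[0,0,0],"rotation":[0,0,0]},{"gripper":85,"travel":[0,0,0],"rotation":[0,0,0]}])

```text
t: 3.7
tcp_pos: [0.5193, -0.3053, 0.0863]
tool_rot: [0.795, 0.607, -0.0, -0.001]
force: [0.4, -0.0, 0.8]
finger_gap: 0.994
```

```bash
python3 - <<'E'
from h import *
s=manip.sense();print(s['tcp_pos'],s['force'],s['ft_torque'],R.from_quat(s['tool_rot']).as_matrix().round(4))
E
```

```text
[ 0.51930869 -0.30530781  0.08632141] [ 0.35194304 -0.02227976  0.80682276] [-0.00103924 -0.00243545  0.01148541] [[ 0.2633  0.9647 -0.0022]
 [ 0.9647 -0.2633  0.0017]
 [ 0.001  -0.0026 -1.    ]]
```

>>> send_rows(motion=[{"gripper":20,"travel":[0,0,0],"rotation":[0,0,0]},{"gripper":20,"travel":[0,0,0],"rotation":[0,0,0]},{"gripper":20,"travel":[0,0,0],"rotation":[0,0,0]},{"gripper":20,"travel":[0,0,0],"rotation":[0,0,0]},{"gripper":20,"travel":[0,0,0],"rotation":[0,0,0]},{"gripper":20,"travel":[0,0,0],"rotation":[0,0,0]},{"gripper":20,"travel":[0,0,0],"rotation":[0,0,0]},{"gripper":20,"travel":[0,0,0],"rotation":[0,0,0]},{"gripper":20,"travel":[0,0,0],"rotation":[0,0,0]}], newtons=80)

```text
t: 4.45
tcp_pos: [0.5207, -0.3059, 0.089]
tool_rot: [0.795, 0.607, 0.0, 0.001]
force: [-2.1, 0.4, 5.9]
finger_gap: 0.383
```

```bash
python3 - <<'E'
from h import *
s=manip.sense();print(s['tcp_pos'],s['force'],s['ft_torque'],s['finger_gap']*85.4)
E
```

```text
[ 0.520701   -0.30589076  0.08897114] [-2.05098743  0.43021182  5.87417631] [0.0810523  0.15544329 0.01129572] 32.72979104737104
```

>>> send_rows(motion=[{"gripper":20,"travel":[0,0,-5],"rotation":[0,0,0]},{"gripper":20,"travel":[0,0,-10],"rotation":[0,0,0]},{"gripper":20,"travel":[0,0,-15],"rotation":[0,0,0]},{"gripper":20,"travel":[0,0,-20],"rotation":[0,0,0]},{"gripper":20,"travel":[0,0,-20],"rotation":[0,0,0]},{"gripper":20,"travel":[0,0,-20],"rotation":[0,0,0]},{"gripper":20,"travel":[0,0,-20],"rotation":[0,0,0]},{"gripper":20,"travel":[0,0,-20],"rotation":[0,0,0]},{"gripper":20,"travel":[0,0,-20],"rotation":[0,0,0]},{"gripper":20,"travel":[0,0,0],"rotation":[0,0,0]},{"gripper":20,"travel":[0,0,0],"rotation":[0,0,0]},{"gripper":20,"travel":[0,0,0],"rotation":[0,0,0]}])

```text
t: 5.45
tcp_pos: [0.5191, -0.3045, 0.2362]
tool_rot: [0.795, 0.607, -0.0, -0.001]
force: [0.4, 0.4, -3.5]
finger_gap: 0.38
```

```bash
python3 - <<'E'
from h import *
s=manip.sense();print(s['tcp_pos'],s['force'],s['ft_torque'],s['finger_gap']*85.4,R.from_quat(s['tool_rot']).as_matrix().round(4))
snap('wrist','w3'); snap('scene','s3'); snap('top','t3')
w=cv2.imread('pics/w3.png')
a=cv2.resize(w[200:384,140:380],(480,368));
u,v=map(int,proj('s3',s['tcp_pos']));sc=cv2.imread('pics/s3.png')[v-50:v+50,u-40:u+40]
cv2.imwrite('pics/c4.png',np.hstack([a,cv2.resize(sc,(294,368),interpolation=cv2.INTER_CUBIC)]))
E
```

```text
[ 0.51914453 -0.30450855  0.23616809] [ 0.3743408   0.44945744 -3.46674228] [0.00738484 0.03900179 0.00503509] 32.466787807560486 [[ 0.2629  0.9648 -0.0019]
 [ 0.9648 -0.2628  0.0017]
 [ 0.0011 -0.0023 -1.    ]]
```

View pics/c4.png

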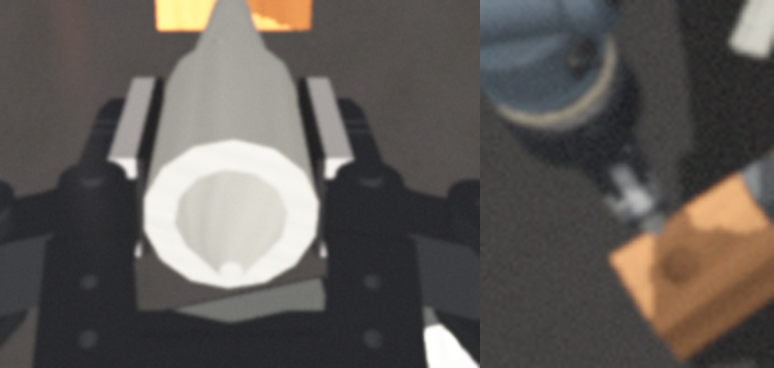

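The centre is held by the head, axis vertical, with its weight showing as -3.5 N. On to the first viewing spot, short of the sleeve.

>>> send_rows(motion=[{"gripper":20,"travel":[15,1,0],"rotation":[0,0,0]},{"gripper":20,"travel":[28,1.5,0],"rotation":[0,0,0]},{"gripper":20,"travel":[32,1.5,0],"rotation":[0,0,0]},{"gripper":20,"travel":[32,1.5,0],"rotation":[0,0,0]},{"gripper":20,"travel":[32,1.5,0],"rotation":[0,0,0]},{"gripper":20,"travel":[32,1.5,0],"rotation":[0,0,0]},{"gripper":20,"travel":[28,1.5,0],"rotation":[0,0,0]},{"gripper":20,"travel":[18,1.5,0],"rotation":[0,0,0]},{"gripper":20,"travel":[0,0,15],"rotation":[0,0,0]},{"gripper":20,"travel":[0,0,15],"rotation":[0,0,0]},{"gripper":20,"travel":[0,0,0],"rotation":[0,0,0]},{"gripper":20,"travel":[0,0,0],"rotation":[0,0,0]}])

```text
t: 6.6
tcp_pos: [0.5872, -0.0978, 0.2059]
tool_rot: [0.794, 0.607, -0.001, -0.002]
force: [0.1, -0.1, -3.4]
finger_gap: 0.383
```

```bash
python3 - <<'E'
from h import *
s=manip.sense();print(s['tcp_pos']);snap('wrist','w4')
E
```

```text
[ 0.58716503 -0.09778904  0.20593462]
```

>>> send_rows(motion=[{"gripper":20,"travel":[20,0,0],"rotation":[0,0,0]},{"gripper":20,"travel":[25,0,0],"rotation":[0,0,0]},{"gripper":20,"travel":[0,0,0],"rotation":[0,0,0]},{"gripper":20,"travel":[0,0,0],"rotation":[0,0,0]},{"gripper":20,"travel":[0,0,0],"rotation":[0,0,0]}])

```text
t: 7.07
tcp_pos: [0.6003, -0.056, 0.208]
tool_rot: [0.795, 0.607, 0.0, 0.001]
force: [-0.2, -0.8, -3.1]
finger_gap: 0.376
```

```bash
python3 - <<'E'
from h import *
s=manip.sense();print(s['tcp_pos'],s['force']);snap('wrist','w5')
p=[0.6136,-.0014,.082]
C=[]
for f in('w4','w5'):
    u,v=map(int,np.round(proj(f,p)));print(f,u,v)
    C.append(cv2.resize(cv2.imread(f'pics/{f}.png')[max(v-45,0):v+45,u-45:u+45],(400,400),interpolation=cv2.INTER_CUBIC))
cv2.imwrite('pics/c5.png',np.hstack(C))
E
```

```text
[ 0.60032601 -0.05598395  0.20802608] [-0.21099031 -0.77670014 -3.0761439 ]
w4 257 57
w5 254 115
```

View pics/c5.png

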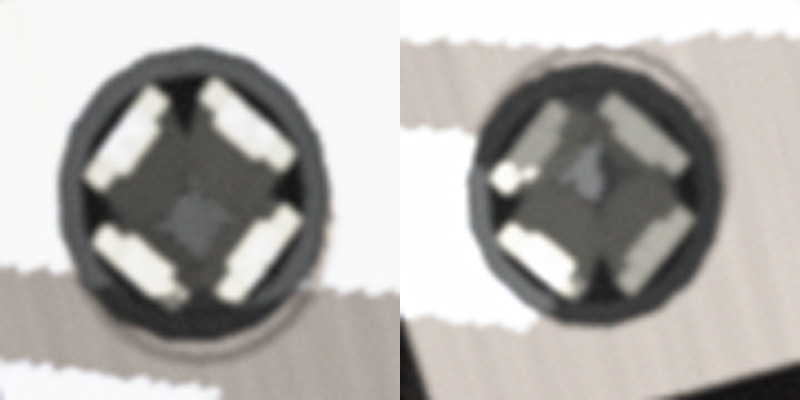

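Both crops show the four-segment sleeve, with its rim nearly face on. Next, triangulate the rim and compare it with the held head's axis.

```bash
python3 - <<'E'
from h import *
k=.225
def c4(x,y):return('w4',212+x*k,12+y*k)
def c5(x,y):return('w5',209+(x-400)*k,70+y*k)
print('rim',tri(c4(194,182),c5(595,194)));print('tabs',tri(c4(192.5,193),c5(591,196.5)))
for a in(c4(194,182),c5(595,194)):print(plane(*a,.082))
for a in(c4(192.5,193),c5(591,196.5)):print(plane(*a,.082))
# held head axis in tool frame, from w3 and w5
for f in('w3','w5'):
    im=np.load(f'pics/{f}.npz')['im'];h=cv2.cvtColor(im,cv2.COLOR_RGB2HSV)
    for V in(200,225):
        m=((h[...,1]<40)&(h[...,2]>V)).astype(np.uint8);print(f,V,[(np.round(e[0],1),np.round(e[1],1),a) for e,a in blobs(f,m,(205,240,305,360),500)])
from scipy.optimize import fsolve
def tool(u,v,zt):
    Rc=np.array([[0,-.95,-.312],[1,0,0],[0,-.312,.95]]);o=np.array([.07908,-.00028,-.1424]);k=np.load('pics/w3.npz')['k'];r=Rc@np.array([(u-k[2])/k[0],(v-k[3])/k[1],1]);return o+r*(zt-o[2])/r[2]
for z in(-.038,-.041,-.044):print(tool(255.5,306.5,z))
E
```

```text
rim (array([0.61308322, 0.00063199, 0.09088028]), [0.00014592204814578786, 0.00014592204814586692])
tabs (array([ 6.12299850e-01, -2.73806648e-04,  8.33625257e-02]), [0.00010093826042515806, 0.00010093826042509844])
[0.61312078 0.00141494 0.082     ]
[ 6.12981337e-01 -1.16344205e-04  8.20000000e-02]
[ 6.12420160e-01 -1.97346301e-04  8.20000000e-02]
[ 6.12161895e-01 -3.54516796e-04  8.20000000e-02]
w3 200 [(array([255. , 306.2]), array([73.4, 86.7]), 4859.0)]
w3 225 [(array([255. , 306.2]), array([72.1, 85.6]), 4728.0)]
w5 200 []
w5 225 []
[-2.04284522e-03 -7.27638527e-05 -3.80000000e-02]
[ 2.88271024e-04 -7.87189144e-05 -4.10000000e-02]
[ 2.61938727e-03 -8.46739761e-05 -4.40000000e-02]
```

>>> send_rows(motion=[{"gripper":20,"travel":[18,-0.9,0],"rotation":[0,0,0]},{"gripper":20,"travel":[20,-0.9,0],"rotation":[0,0,0]},{"gripper":20,"travel":[19,-0.9,0],"rotation":[0,0,0]},{"gripper":20,"travel":[0,0,0],"rotation":[0,0,0]},{"gripper":20,"travel":[0,0,0],"rotation":[0,0,0]},{"gripper":20,"travel":[0,0,15],"rotation":[0,0,0]},{"gripper":20,"travel":[0,0,15],"rotation":[0,0,0]},{"gripper":20,"travel":[0,0,10],"rotation":[0,0,0]},{"gripper":20,"travel":[0,0,0],"rotation":[0,0,0]},{"gripper":20,"travel":[0,0,0],"rotation":[0,0,0]},{"gripper":20,"travel":[0,0,0],"rotation":[0,0,0]}])

```text
t: 8.03
tcp_pos: [0.6129, -0.0005, 0.1679]
tool_rot: [0.795, 0.607, 0.0, 0.001]
force: [-0.2, -0.3, -2.7]
finger_gap: 0.378
```

```bash
python3 - <<'E'
from h import *
s=manip.sense();print(s['tcp_pos'],s['force'],s['ft_torque'])
snap('scene','s6');snap('top','t6');snap('wrist','w6')
C=[]
for f,w in(('s6',28),('t6',28)):
    u,v=map(int,np.round(proj(f,[.613,0,.1])));C.append(cv2.resize(cv2.imread(f'pics/{f}.png')[v-w:v+w,u-w:u+w],(390,390),interpolation=cv2.INTER_CUBIC))
cv2.imwrite('pics/c6.png',np.hstack(C))
E
```

```text
[ 6.12936703e-01 -5.45528210e-04  1.67896693e-01] [-0.22184305 -0.29434945 -2.70212054] [-0.01991292  0.03485298  0.00887076]
```

View pics/c6.png

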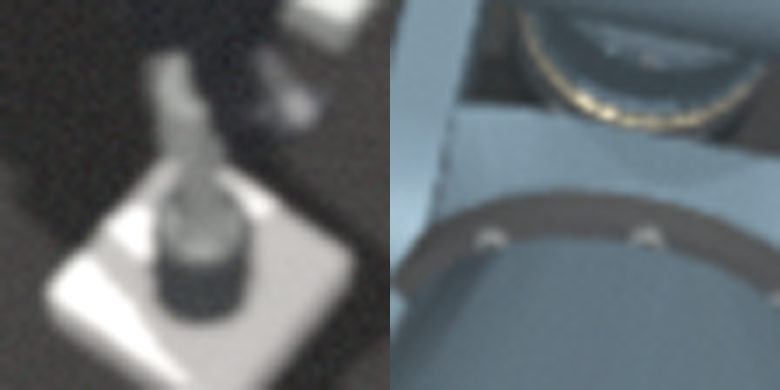

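The scene crop shows the shank directly over the sleeve mouth. Descending in steps while watching the force.

>>> send_rows(motion=[{"gripper":20,"travel":[0,0,4],"rotation":[0,0,0]},{"gripper":20,"travel":[0,0,5],"rotation":[0,0,0]},{"gripper":20,"travel":[0,0,5],"rotation":[0,0,0]},{"gripper":20,"travel":[0,0,4],"rotation":[0,0,0]},{"gripper":20,"travel":[0,0,4],"rotation":[0,0,0]},{"gripper":20,"travel":[0,0,0],"rotation":[0,0,0]},{"gripper":20,"travel":[0,0,0],"rotation":[0,0,0]}])

```text
t: 8.77
tcp_pos: [0.6121, 0.0002, 0.1448]
tool_rot: [0.795, 0.607, -0.0, -0.0]
force: [0.1, -0.3, -2.7]
finger_gap: 0.38
```

>>> send_rows(motion=[{"gripper":20,"travel":[0,0,4],"rotation":[0,0,0]},{"gripper":20,"travel":[0,0,4],"rotation":[0,0,0]},{"gripper":20,"travel":[0,0,4],"rotation":[0,0,0]},{"gripper":20,"travel":[0,0,3],"rotation":[0,0,0]},{"gripper":20,"travel":[0,0,0],"rotation":[0,0,0]},{"gripper":20,"travel":[0,0,0],"rotation":[0,0,0]}])

```text
t: 9.27
tcp_pos: [0.6124, 0.0003, 0.13]
tool_rot: [0.795, 0.607, -0.0, -0.0]
force: [1.1, -0.4, -2.4]
finger_gap: 0.377
```

>>> send_rows(motion=[{"gripper":20,"travel":[0,0,2],"rotation":[0,0,0]},{"gripper":20,"travel":[0,0,2],"rotation":[0,0,0]},{"gripper":20,"travel":[0,0,1],"rotation":[0,0,0]},{"gripper":20,"travel":[0,0,0],"rotation":[0,0,0]},{"gripper":20,"travel":[0,0,0],"rotation":[0,0,0]}])

```text
t: 9.68
tcp_pos: [0.6127, 0.0002, 0.1253]
tool_rot: [0.795, 0.607, 0.0, 0.0]
force: [1.7, 0.7, -3.1]
finger_gap: 0.38
```

>>> send_rows(motion=[{"gripper":20,"travel":[0,0,1],"rotation":[0,0,0]},{"gripper":20,"travel":[0,0,2],"rotation":[0,0,0]},{"gripper":20,"travel":[0,0,0],"rotation":[0,0,0]},{"gripper":20,"travel":[0,0,0],"rotation":[0,0,0]}])

```text
t: 10.02
tcp_pos: [0.6128, 0.0002, 0.1223]
tool_rot: [0.795, 0.607, 0.0, 0.0]
force: [2.7, 1.2, -3.6]
finger_gap: 0.379
```

>>> send_rows(motion=[{"gripper":20,"travel":[0,0,1],"rotation":[0,0,0]},{"gripper":20,"travel":[0,0,2],"rotation":[0,0,0]},{"gripper":20,"travel":[0,0,0],"rotation":[0,0,0]},{"gripper":20,"travel":[0,0,0],"rotation":[0,0,0]}])

```text
t: 10.35
tcp_pos: [0.613, 0.0001, 0.1194]
tool_rot: [0.795, 0.607, 0.001, 0.0]
force: [3.2, 1.9, -3.4]
finger_gap: 0.379
```

>>> send_rows(motion=[{"gripper":20,"travel":[0.7,0.7,0],"rotation":[0,0,0]},{"gripper":20,"travel":[0,0,0],"rotation":[0,0,0]},{"gripper":20,"travel":[0,0,0],"rotation":[0,0,0]}])

```text
t: 10.6
tcp_pos: [0.6133, 0.0005, 0.1193]
tool_rot: [0.795, 0.607, -0.0, 0.0]
force: [1.7, 0.1, -2.2]
finger_gap: 0.383
```

>>> send_rows(motion=[{"gripper":20,"travel":[0,0,1],"rotation":[0,0,0]},{"gripper":20,"travel":[0,0,2],"rotation":[0,0,0]},{"gripper":20,"travel":[0,0,0],"rotation":[0,0,0]},{"gripper":20,"travel":[0,0,0],"rotation":[0,0,0]}])

```text
t: 10.93
tcp_pos: [0.6135, 0.0005, 0.1165]
tool_rot: [0.795, 0.607, 0.0, 0.0]
force: [2.1, 0.0, 0.6]
finger_gap: 0.383
```

```bash
python3 - <<'E'
from h import *
s=manip.sense();print(s['tcp_pos'],s['force'],s['ft_torque'])
E
```

```text
[6.13460877e-01 5.41736775e-04 1.16519123e-01] [2.13821835 0.03404347 0.55913832] [ 0.04018636 -0.498987    0.06736699]
```

>>> send_rows(motion=[{"gripper":20,"travel":[0.1,0.5,0.5],"rotation":[0,0,0]},{"gripper":20,"travel":[0,0,0.5],"rotation":[0,0,0]},{"gripper":20,"travel":[0,0,0],"rotation":[0,0,0]},{"gripper":20,"travel":[0,0,0],"rotation":[0,0,0]}])

```text
t: 11.27
tcp_pos: [0.6136, 0.0006, 0.116]
tool_rot: [0.795, 0.607, -0.0, 0.0]
force: [0.6, 1.1, 5.4]
finger_gap: 0.38
```

>>> send_rows(motion=[{"gripper":20,"travel":[0,0,0.5],"rotation":[0,0,0]},{"gripper":20,"travel":[0,0,0.5],"rotation":[0,0,0]},{"gripper":20,"travel":[0,0,0],"rotation":[0,0,0]},{"gripper":20,"travel":[0,0,0],"rotation":[0,0,0]}])

```text
t: 11.6
tcp_pos: [0.6137, 0.0005, 0.1153]
tool_rot: [0.795, 0.607, -0.0, 0.0]
force: [-0.8, 1.1, 7.5]
finger_gap: 0.382
```

Now about 10.5 N net at the taper. Continuing towards 16 N.

>>> send_rows(motion=[{"gripper":20,"travel":[0,0,0.5],"rotation":[0,0,0]},{"gripper":20,"travel":[0,0,0.5],"rotation":[0,0,0]},{"gripper":20,"travel":[0,0,0],"rotation":[0,0,0]},{"gripper":20,"travel":[0,0,0],"rotation":[0,0,0]}])

```text
t: 11.93
tcp_pos: [0.6137, 0.0006, 0.1148]
tool_rot: [0.795, 0.607, 0.0, 0.0]
force: [-1.2, -0.0, 9.3]
finger_gap: 0.38
```

```bash
python3 - <<'E'
from h import *
s=manip.sense();print(s['tcp_pos'],s['force'],s['ft_torque'])
E
```

```text
[6.13716227e-01 5.60577131e-04 1.14803116e-01] [-1.18943201 -0.03625298  9.34784557] [0.03526138 0.14731893 0.03659893]
```

>>> send_rows(motion=[{"gripper":20,"travel":[0,0,0.5],"rotation":[0,0,0]},{"gripper":20,"travel":[0,0,0.5],"rotation":[0,0,0]},{"gripper":20,"travel":[0,0,0],"rotation":[0,0,0]},{"gripper":20,"travel":[0,0,0],"rotation":[0,0,0]}])

```text
t: 12.27
tcp_pos: [0.6137, 0.0006, 0.1142]
tool_rot: [0.795, 0.607, 0.0, 0.0]
force: [-1.2, 0.4, 11.7]
finger_gap: 0.383
```

>>> send_rows(motion=[{"gripper":20,"travel":[0,0,0.4],"rotation":[0,0,0]},{"gripper":20,"travel":[0,0,0.4],"rotation":[0,0,0]},{"gripper":20,"travel":[0,0,0],"rotation":[0,0,0]},{"gripper":20,"travel":[0,0,0],"rotation":[0,0,0]}])

```text
t: 12.6
tcp_pos: [0.6137, 0.0006, 0.1138]
tool_rot: [0.795, 0.607, 0.0, 0.0]
force: [-1.7, 0.7, 13.8]
finger_gap: 0.379
```

```bash
python3 - <<'E'
from h import *
s=manip.sense();print(s['tcp_pos'],s['force'],s['ft_torque'])
E
```

```text
[6.13747452e-01 5.89046264e-04 1.13827036e-01] [-1.7003282   0.73964955 13.83334703] [ 0.10836642  0.46765034 -0.01715023]
```

Net push is about 17 N, inside the 14–18 band. Lifting gently.

>>> send_rows(motion=[{"gripper":20,"travel":[0,0,-2],"rotation":[0,0,0]},{"gripper":20,"travel":[0,0,-2],"rotation":[0,0,0]},{"gripper":20,"travel":[0,0,-2],"rotation":[0,0,0]},{"gripper":20,"travel":[0,0,-3],"rotation":[0,0,0]},{"gripper":20,"travel":[0,0,-3],"rotation":[0,0,0]},{"gripper":20,"travel":[0,0,-3],"rotation":[0,0,0]},{"gripper":20,"travel":[0,0,-4],"rotation":[0,0,0]},{"gripper":20,"travel":[0,0,-4],"rotation":[0,0,0]},{"gripper":20,"travel":[0,0,-2],"rotation":[0,0,0]},{"gripper":20,"travel":[0,0,0],"rotation":[0,0,0]},{"gripper":20,"travel":[0,0,0],"rotation":[0,0,0]}])

```text
t: 13.52
tcp_pos: [0.6135, 0.0008, 0.1367]
tool_rot: [0.795, 0.607, -0.0, -0.0]
force: [1.1, -0.8, -9.7]
finger_gap: 0.382
```

```bash
python3 - <<'E'
from h import *
s=manip.sense();print(s['tcp_pos'],s['force'],s['ft_torque'])
E
```

```text
[0.61345459 0.00075519 0.13674439] [ 1.05365958 -0.80540268 -9.70313813] [ 0.01409121  0.0349844  -0.04159139]
```

The scale reads -9.7 N, so the pair hangs together. Lifting on, then holding for a second.

>>> send_rows(motion=[{"gripper":20,"travel":[0,0,-5],"rotation":[0,0,0]},{"gripper":20,"travel":[0,0,-8],"rotation":[0,0,0]},{"gripper":20,"travel":[0,0,-11],"rotation":[0,0,0]},{"gripper":20,"travel":[0,0,-14],"rotation":[0,0,0]},{"gripper":20,"travel":[0,0,-15],"rotation":[0,0,0]},{"gripper":20,"travel":[0,0,-15],"rotation":[0,0,0]},{"gripper":20,"travel":[0,0,-14],"rotation":[0,0,0]},{"gripper":20,"travel":[0,0,-10],"rotation":[0,0,0]},{"gripper":20,"travel":[0,0,-6],"rotation":[0,0,0]},{"gripper":20,"travel":[0,0,-2],"rotation":[0,0,0]},{"gripper":20,"travel":[0,0,0],"rotation":[0,0,0]}])

```text
t: 14.43
tcp_pos: [0.6137, 0.0006, 0.2371]
tool_rot: [0.795, 0.607, 0.0, 0.0]
force: [0.7, 1.4, -9.2]
finger_gap: 0.379
```

>>> send_rows(motion=[{"gripper":20,"travel":[0,0,0],"rotation":[0,0,0]},{"gripper":20,"travel":[0,0,0],"rotation":[0,0,0]},{"gripper":20,"travel":[0,0,0],"rotation":[0,0,0]},{"gripper":20,"travel":[0,0,0],"rotation":[0,0,0]},{"gripper":20,"travel":[0,0,0],"rotation":[0,0,0]},{"gripper":20,"travel":[0,0,0],"rotation":[0,0,0]},{"gripper":20,"travel":[0,0,0],"rotation":[0,0,0]},{"gripper":20,"travel":[0,0,0],"rotation":[0,0,0]},{"gripper":20,"travel":[0,0,0],"rotation":[0,0,0]},{"gripper":20,"travel":[0,0,0],"rotation":[0,0,0]},{"gripper":20,"travel":[0,0,0],"rotation":[0,0,0]},{"gripper":20,"travel":[0,0,0],"rotation":[0,0,0]}])

```text
t: 15.43
tcp_pos: [0.6137, 0.0006, 0.2365]
tool_rot: [0.795, 0.607, -0.0, 0.0]
force: [-0.6, 0.7, -9.7]
finger_gap: 0.379
```

```bash
python3 - <<'E'
from h import *
s=manip.sense();print(s['tcp_pos'],s['force'],R.from_quat(s['tool_rot']).as_matrix().round(4))
print(plane('t0',144+102/(400/96),176+185/(400/96),.03),plane('s0',238+233/(400/96),119+100/(400/96),.03))
E
```

```text
[0.61371171 0.00062872 0.23654689] [-0.55505804  0.70098735 -9.72387791] [[ 0.2629  0.9648  0.    ]
 [ 0.9648 -0.2629 -0.    ]
 [-0.      0.     -1.    ]]
[0.49585763 0.3124527  0.03      ] [0.50822447 0.30851475 0.03      ]
```

It hung for a second with the reading steady at -9.7 N. Carrying it to a viewing spot short of the cup.

>>> send_rows(motion=[{"gripper":20,"travel":[8,-8.4,0],"rotation":[0,0,0]},{"gripper":20,"travel":[14,-14.8,0],"rotation":[0,0,0]},{"gripper":20,"travel":[18,-19,0],"rotation":[0,0,0]},{"gripper":20,"travel":[18,-19,0],"rotation":[0,0,0]},{"gripper":20,"travel":[18,-19,0],"rotation":[0,0,0]},{"gripper":20,"travel":[18,-19,0],"rotation":[0,0,0]},{"gripper":20,"travel":[18,-19,0],"rotation":[0,0,0]},{"gripper":20,"travel":[18,-19,0],"rotation":[0,0,0]},{"gripper":20,"travel":[18,-19,0],"rotation":[0,0,0]},{"gripper":20,"travel":[16,-17,0],"rotation":[0,0,0]},{"gripper":20,"travel":[11,-11.6,0],"rotation":[0,0,0]},{"gripper":20,"travel":[6,-6.3,0],"rotation":[0,0,0]}])

```text
t: 16.43
tcp_pos: [0.4745, 0.2278, 0.2368]
tool_rot: [0.794, 0.608, -0.0, -0.001]
force: [-0.0, -0.7, -8.6]
finger_gap: 0.38
```

>>> send_rows(motion=[{"gripper":20,"travel":[0,0,0],"rotation":[0,0,0]},{"gripper":20,"travel":[0,0,0],"rotation":[0,0,0]},{"gripper":20,"travel":[0,0,0],"rotation":[0,0,0]}])

```text
t: 16.68
tcp_pos: [0.4779, 0.2249, 0.2368]
tool_rot: [0.795, 0.607, 0.0, 0.001]
force: [0.4, -0.5, -9.5]
finger_gap: 0.378
```

```bash
python3 - <<'E'
from h import *
s=manip.sense();print(s['tcp_pos'],s['force']);snap('wrist','w7')
E
```

```text
[0.47787092 0.22487625 0.2367755 ] [ 0.42136509 -0.48488997 -9.46419988]
```

>>> send_rows(motion=[{"gripper":20,"travel":[10,0,0],"rotation":[0,0,0]},{"gripper":20,"travel":[20,0,0],"rotation":[0,0,0]},{"gripper":20,"travel":[10,0,0],"rotation":[0,0,0]},{"gripper":20,"travel":[0,0,0],"rotation":[0,0,0]},{"gripper":20,"travel":[0,0,0],"rotation":[0,0,0]},{"gripper":20,"travel":[0,0,0],"rotation":[0,0,0]}])

```text
t: 17.23
tcp_pos: [0.4871, 0.2637, 0.2361]
tool_rot: [0.795, 0.607, -0.001, 0.0]
force: [-0.4, -0.4, -9.4]
finger_gap: 0.383
```

```bash
python3 - <<'E'
from h import *
s=manip.sense();print(s['tcp_pos'],s['force']);snap('wrist','w8')
C=[]
for f in('w7','w8'):
    u,v=map(int,np.round(proj(f,[.498,.3135,.03])));u=max(u,55);v=max(v,55);print(f,u-55,v-55)
    C.append(cv2.resize(cv2.imread(f'pics/{f}.png')[v-55:v+55,u-55:u+55],(396,396),interpolation=cv2.INTER_CUBIC))
cv2.imwrite('pics/c7.png',np.hstack(C))
E
```

```text
[0.48713977 0.26370838 0.23612789] [-0.38432219 -0.3632529  -9.36015033]
w7 197 18
w8 199 58
```

View pics/c7.png

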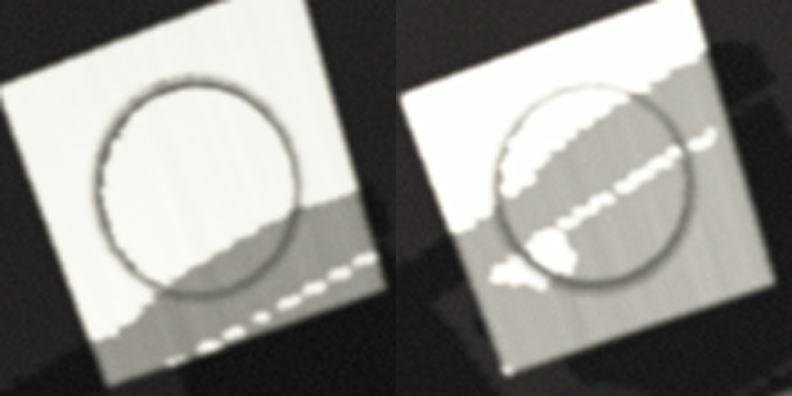

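The cup is clear in both crops, with its recess ring centred at crop (198,187) and (593,186).

```bash
python3 - <<'E'
from h import *
k=1/3.6
A=lambda x,y:('w7',197+x*k,18+y*k)
B=lambda x,y:('w8',199+(x-396)*k,58+y*k)
for a,b in((A(198,187),B(593,186)),(A(192.5,188),B(587.5,189.5)),(A(0,88),B(400,96)),(A(385,288),B(775,283)),(A(108,386),B(507,376))):
    x,e=tri(a,b);print(x.round(4),np.round(e,4),plane(*a,.03).round(4),plane(*b,.03).round(4))
s=manip.sense();Rt=R.from_quat(s['tool_rot']).as_matrix();print(s['tcp_pos'],Rt.round(4))
E
```

```text
[0.4989 0.3164 0.024 ] [0. 0.] [0.4989 0.3162 0.03  ] [0.499  0.3168 0.03  ]
[0.4973 0.3163 0.0305] [0.0001 0.0001] [0.4974 0.3163 0.03  ] [0.4972 0.3163 0.03  ]
[0.4529 0.3551 0.0295] [0.0003 0.0003] [0.4533 0.3549 0.03  ] [0.4527 0.3551 0.03  ]
[0.5437 0.2758 0.0311] [0.0002 0.0002] [0.5437 0.2758 0.03  ] [0.544  0.2756 0.03  ]
[0.4595 0.2705 0.0362] [0.0002 0.0002] [0.4587 0.27   0.03  ] [0.4588 0.2692 0.03  ]
[0.48704181 0.26356737 0.23616596] [[ 2.630e-01  9.648e-01 -1.300e-03]
 [ 9.648e-01 -2.630e-01 -9.000e-04]
 [-1.200e-03 -1.000e-03 -1.000e+00]]
```

Cup centre is (0.498, 0.316) and its top is at about z = 30 mm, as the text says. Moving over it and partway down.

>>> send_rows(motion=[{"gripper":20,"travel":[12,-0.6,0],"rotation":[0,0,0]},{"gripper":20,"travel":[18,-0.9,0],"rotation":[0,0,0]},{"gripper":20,"travel":[16,-0.8,0],"rotation":[0,0,0]},{"gripper":20,"travel":[8,-0.4,0],"rotation":[0,0,0]},{"gripper":20,"travel":[0,0,8],"rotation":[0,0,0]},{"gripper":20,"travel":[0,0,16],"rotation":[0,0,0]},{"gripper":20,"travel":[0,0,20],"rotation":[0,0,0]},{"gripper":20,"travel":[0,0,20],"rotation":[0,0,0]},{"gripper":20,"travel":[0,0,14],"rotation":[0,0,0]},{"gripper":20,"travel":[0,0,8],"rotation":[0,0,0]},{"gripper":20,"travel":[0,0,4],"rotation":[0,0,0]},{"gripper":20,"travel":[0,0,0],"rotation":[0,0,0]}])

```text
t: 18.28
tcp_pos: [0.4986, 0.3162, 0.1455]
tool_rot: [0.795, 0.607, -0.001, -0.0]
force: [0.1, -0.9, -8.1]
finger_gap: 0.379
```

>>> send_rows(motion=[{"gripper":20,"travel":[0,0,0],"rotation":[0,0,0]},{"gripper":20,"travel":[0,0,0],"rotation":[0,0,0]}])

```text
t: 18.45
tcp_pos: [0.5, 0.3171, 0.1477]
tool_rot: [0.795, 0.607, 0.001, 0.0]
force: [-0.1, 0.4, -8.1]
finger_gap: 0.377
```

```bash
python3 - <<'E'
from h import *
s=manip.sense();print(s['tcp_pos'],s['force'],s['ft_torque']);snap('wrist','w9');snap('scene','s9')
u,v=map(int,np.round(proj('s9',[.498,.3165,.06])))
a=cv2.resize(cv2.imread('pics/s9.png')[v-30:v+30,u-30:u+30],(390,390),interpolation=cv2.INTER_CUBIC)
b=cv2.resize(cv2.imread('pics/w9.png')[90:310,150:370],(390,390))
cv2.imwrite('pics/c9.png',np.hstack([a,b]))
E
```

```text
[0.5000057  0.31713938 0.14765104] [-0.08086361  0.39595448 -8.10687791] [ 0.00980242  0.02080028 -0.00427155]
```

View pics/c9.png

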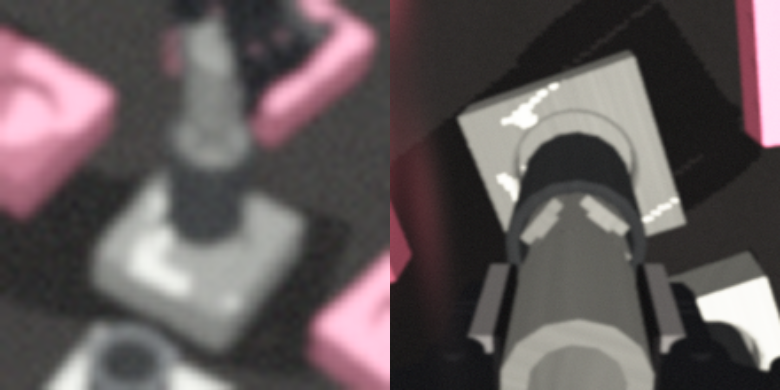

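The sleeve is centred over the recess ring, in the wrist crop at x≈578 for both, and the fingers are well clear of the sleeve. Lowering.

>>> send_rows(motion=[{"gripper":20,"travel":[0,0,4],"rotation":[0,0,0]},{"gripper":20,"travel":[0,0,5],"rotation":[0,0,0]},{"gripper":20,"travel":[0,0,5],"rotation":[0,0,0]},{"gripper":20,"travel":[0,0,5],"rotation":[0,0,0]},{"gripper":20,"travel":[0,0,3],"rotation":[0,0,0]},{"gripper":20,"travel":[0,0,0],"rotation":[0,0,0]},{"gripper":20,"travel":[0,0,0],"rotation":[0,0,0]}])

```text
t: 19.13
tcp_pos: [0.4988, 0.3168, 0.124]
tool_rot: [0.795, 0.607, -0.0, -0.0]
force: [-0.7, 0.1, -8.2]
finger_gap: 0.383
```

>>> send_rows(motion=[{"gripper":20,"travel":[0,0,2],"rotation":[0,0,0]},{"gripper":20,"travel":[0,0,2],"rotation":[0,0,0]},{"gripper":20,"travel":[0,0,2],"rotation":[0,0,0]},{"gripper":20,"travel":[0,0,1],"rotation":[0,0,0]},{"gripper":20,"travel":[0,0,0],"rotation":[0,0,0]},{"gripper":20,"travel":[0,0,0],"rotation":[0,0,0]}])

```text
t: 19.63
tcp_pos: [0.499, 0.3169, 0.1175]
tool_rot: [0.795, 0.607, -0.0, -0.0]
force: [-0.2, -0.1, -9.4]
finger_gap: 0.377
```

>>> send_rows(motion=[{"gripper":20,"travel":[0,0,1],"rotation":[0,0,0]},{"gripper":20,"travel":[0,0,1],"rotation":[0,0,0]},{"gripper":20,"travel":[0,0,0.5],"rotation":[0,0,0]},{"gripper":20,"travel":[0,0,0],"rotation":[0,0,0]},{"gripper":20,"travel":[0,0,0],"rotation":[0,0,0]}])

```text
t: 20.05
tcp_pos: [0.499, 0.3169, 0.115]
tool_rot: [0.795, 0.607, -0.0, -0.0]
force: [1.1, 1.0, -8.7]
finger_gap: 0.382
```

>>> send_rows(motion=[{"gripper":20,"travel":[0,0,0.5],"rotation":[0,0,0]},{"gripper":20,"travel":[0,0,0.5],"rotation":[0,0,0]},{"gripper":20,"travel":[0,0,0],"rotation":[0,0,0]},{"gripper":20,"travel":[0,0,0],"rotation":[0,0,0]}])

```text
t: 20.38
tcp_pos: [0.4991, 0.3169, 0.1141]
tool_rot: [0.795, 0.607, 0.0, 0.0]
force: [-0.1, 0.2, -8.5]
finger_gap: 0.374
```

>>> send_rows(motion=[{"gripper":20,"travel":[0,0,0.5],"rotation":[0,0,0]},{"gripper":20,"travel":[0,0,0.5],"rotation":[0,0,0]},{"gripper":20,"travel":[0,0,0],"rotation":[0,0,0]},{"gripper":20,"travel":[0,0,0],"rotation":[0,0,0]}])

```text
t: 20.72
tcp_pos: [0.4991, 0.3171, 0.1139]
tool_rot: [0.795, 0.607, 0.0, 0.0]
force: [-1.5, -0.5, 1.4]
finger_gap: 0.383
```

>>> send_rows(motion=[{"gripper":20,"travel":[0,0,0.5],"rotation":[0,0,0]},{"gripper":20,"travel":[0,0,0.5],"rotation":[0,0,0]},{"gripper":20,"travel":[0,0,0],"rotation":[0,0,0]},{"gripper":20,"travel":[0,0,0],"rotation":[0,0,0]}])

```text
t: 21.05
tcp_pos: [0.4992, 0.3172, 0.1139]
tool_rot: [0.795, 0.607, 0.001, 0.0]
force: [-3.9, -0.6, 8.5]
finger_gap: 0.379
```

Contact came at the same TCP height as in the block (113.9 mm), so the foot is on the cup floor. Easing off, then opening.

>>> send_rows(motion=[{"gripper":20,"travel":[0,0,-1.2],"rotation":[0,0,0]},{"gripper":20,"travel":[0,0,0],"rotation":[0,0,0]},{"gripper":20,"travel":[0,0,0],"rotation":[0,0,0]},{"gripper":40,"travel":[0,0,0],"rotation":[0,0,0]},{"gripper":50,"travel":[0,0,0],"rotation":[0,0,0]},{"gripper":75,"travel":[0,0,0],"rotation":[0,0,0]},{"gripper":75,"travel":[0,0,0],"rotation":[0,0,0]},{"gripper":75,"travel":[0,0,0],"rotation":[0,0,0]},{"gripper":75,"travel":[0,0,0],"rotation":[0,0,0]},{"gripper":75,"travel":[0,0,0],"rotation":[0,0,0]},{"gripper":75,"travel":[0,0,0],"rotation":[0,0,0]}])

```text
t: 21.97
tcp_pos: [0.4991, 0.3169, 0.1132]
tool_rot: [0.795, 0.607, 0.0, 0.0]
force: [-0.8, 0.1, -0.3]
finger_gap: 0.877
```

>>> send_rows(motion=[{"gripper":75,"travel":[0,0,-5],"rotation":[0,0,0]},{"gripper":75,"travel":[0,0,-12],"rotation":[0,0,0]},{"gripper":75,"travel":[0,0,-20],"rotation":[0,0,0]},{"gripper":75,"travel":[0,0,-25],"rotation":[0,0,0]},{"gripper":75,"travel":[0,0,-25],"rotation":[0,0,0]},{"gripper":75,"travel":[0,0,-25],"rotation":[0,0,0]},{"gripper":75,"travel":[0,0,-20],"rotation":[0,0,0]},{"gripper":75,"travel":[-20,0,0],"rotation":[0,0,0]},{"gripper":75,"travel":[-25,0,0],"rotation":[0,0,0]},{"gripper":75,"travel":[-15,0,0],"rotation":[0,0,0]},{"gripper":75,"travel":[0,0,0],"rotation":[0,0,0]},{"gripper":75,"travel":[0,0,0],"rotation":[0,0,0]}])

```text
t: 22.97
tcp_pos: [0.4833, 0.2587, 0.2458]
tool_rot: [0.795, 0.607, 0.0, -0.0]
force: [0.9, 0.2, 0.2]
finger_gap: 0.876
```

```bash
python3 - <<'E'
from h import *
s=manip.sense();print(s['t'],s['tcp_pos'],s['force'],s['finger_gap']);snap('wrist','w10');snap('scene','s10')
a=cv2.resize(cv2.imread('pics/w10.png'),(400,300));b=cv2.resize(cv2.imread('pics/s10.png'),(400,300))
cv2.imwrite('pics/c10.png',np.hstack([a,b]))
E
```

```text
22.9667 [0.48332448 0.25871754 0.24576629] [0.8666436  0.2284011  0.24269962] 0.8758456889062016
```

View pics/c10.png

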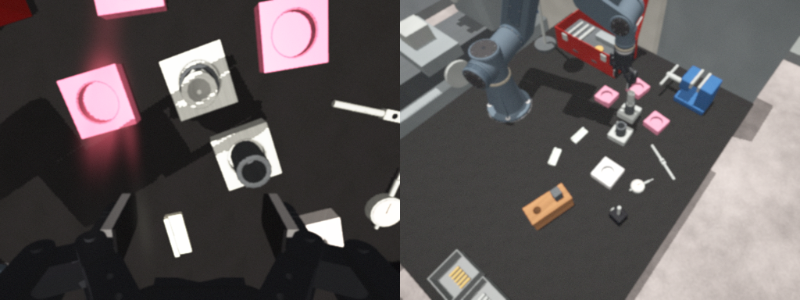

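The pair stands upright in the grey cup (left panel, about (198,85)). The block is empty, the plug is still in the stand and the bystanders are where they were. Handing in.

```bash
python3 -c "
from station import manip
print(manip.sense()['force'],manip.sign_off())"
```

```text
the job is handed in; nothing more can be done
[0.40095251 0.38638668 0.52155115] None
```

The centre is wedged in the sleeve, and the pair now stands upright in the empty steel cup with the hand clear. I handed the job in at about 23 s of the 54 s allowed.

- **Grasp:** I took the round-headed centre out of the stand by its head. Its axis measured the same in two wrist views, with the rim at 128.7 mm against the expected 128 mm.
- **Seating:** I pushed the shank into the sleeve in small steps. The wrist force ended at 13.8 N, which is about 17 N on the taper once the centre's own weight is added. During the push there were side forces of up to about 4 N, which I corrected by moving less than 1 mm sideways.
- **Lift:** The pair hung by the head alone for over a second. The weight reading stayed at about 9.7 N and the sleeve did not slip.
- **Placing:** The foot met the cup floor at the same tool height as in the block (113.9 mm), so neither the grip nor the taper slipped. I pressed the foot down to a wrist reading of 8.5 N, eased off and released.
- **Last checks:** The final picture shows the pair upright, the block empty and nothing else visibly moved. The wrist force read about zero.

One check disagreed slightly: my first height estimates from the two fixed cameras were off by several mm, and the cup's by nearly 20 mm. I replaced them with wrist-camera measurements for the centre, the sleeve and the cup, which agreed with the given sizes to about 1–2 mm. Two readings were off by more: a rough fit of the sleeve's outer edge was 9 mm high and the cup's recess ring 6 mm low. I relied on the sleeve's segments and the cup block's corners instead.

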